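Seat a milling blank in the mandrel bonding jig and hold it

ROBOT

A 6-joint arm with a two-finger parallel gripper is mounted at the origin on a cart in front of the work surface, level with it; the furniture and walls round the work are solid. World frame = base frame: x ahead of the robot, y to its left, z up, the work surface at z = 0. Lengths are in m, angles in degrees, forces in N, time in s.
With the tool pointing down it reaches from about 0.3 to 0.75 m from the base axis. Payload 8.5 kg.
Tool frame: the origin (TCP) lies at the very end of the fingers, on their centre line; the grasp point (between the pads) lies 19 mm behind it (env.hold_point_z is the distance from the TCP to the grasp point, in m); z points along the fingers, y is the line along which they close (so a half turn about z gives the same grasp; the last joint's range is limited). The gripper opens to 85 mm and grips with 20 to 120 N. Pads are 22 mm wide; open, the fingers measure 114 mm over their backs; the gripper's body (76 mm by 85 mm) begins 54 mm behind the grasp point. The pads swing forward as they close: fully open they stand 13 mm farther back than shut.
Start: joints at [62.034, 21.807, 74.336, -0, 83.858, -12.336], TCP at [0.148, 0.53, 0.231] pointing down, gripper open.
Joint ranges: [-178.18, 178.18], [-50.72, 133.34], [12.68, 142.11], [-81.47, 261.47], [9.98, 163.14], [-165.26, 165.26]. Speed limits (degrees/s): [136.94, 136.94, 180, 180, 180, 180].

INTERFACE

Orientations are given as a 3x3 rotation matrix whose columns are the frame's x, y, z axes.
In Python, from rig import env, optics gives the robot as it stands.
- The arm moves only by the shell command python3 -m jog 'ROWS' [OPENING] [FORCE]. ROWS is JSON, a list of rows, each an object with "linear": the shift along the tool's x, y, z in units of 40 mm (1.0 is 40 mm), a list of three; "roll": the turn about the tool's z in units of 5 degrees (1.0 is 5 degrees). A call has 1 to 12 rows; each row shifts and turns the commanded pose from where the row before left it, along the tool's axes as they then stand; what a row does not reach is not made up. A row lasts 1/12 s, in which the tool goes at most 41.7 mm and 7.16 degrees, less where a joint would pass 70% of its speed; a pose out of reach is approached as far as the arm can. A call is refused whole if a number of a shift passes 1 or a number of a turn 1, either way. A call with a gripper value outside its range is refused whole. OPENING is the opening, from -1 (shut) to 1 (fully open), set as the call begins (- or left out, the last holds). The fingers move at their own pace and stop on an object; FORCE is the grip in N (left out, the last holds). Time passes only in rows, so rows that do not move let the fingers close. It gives the time, the measured TCP pose, the force, the opening and the grip force at its end, in the units of the state.
- env.observe(): the state, without advancing time (a new reading comes with each control period).
- optics.get_image(name): name is "scene" or "top"; returns the picture (480x640x3 uint8, red, green, blue); there is no depth.
- optics.calibration(name): a dict with "fov_y" (degrees; the focal length in pixels is half the picture's height over the tangent of half this angle, whatever the lens; pixels are square), "cx", "cy" (the principal point, pixels), "D" ([k1, k2, p1, p2, k3] as OpenCV has them; the pictures are not rectified), "T" (4x4, takes a point from camera to world coordinates). Camera axes: x right, y down, z forward; pixel columns grow to the right and rows downward; lengths in m; the calibration is good to about 2 mm. A picture is of the moment at which its call begins. calibration takes no time and is no camera call.
- env.close_job(): hands the job in; it is judged then, once.
The state is a dict: "time_s": time; "q": joint angles; "qvel": joint speeds; "joint_efforts": joint torques, N m; "position": TCP position; "tool_rot": TCP orientation; "ft_force": force on the tool from outside, world axes, zero at the start; "wrist_torque": the same for the moment, N m; "grip_width": finger opening in m; "gripper_force": force on a finger pad.
Only numpy, scipy, OpenCV 4.12 (cv2) and the standard library are available. Lean on these libraries where they do the work, as an engineer would, in place of code of your own. Each camera call takes 0.05 s, during which the arm holds its last target. There are 200 camera calls.

TASK

Get the larger milling blank ready for bonding to its mandrel: swing the jig's upright mandrel arm down level, then lay the larger blank flat on the jig's bed, with its long side along the low fence and one end facing the sprung mandrel. Press it into the corner until its end is flush against the end stop, the mandrel pushed in, and its side is flush against the fence, and finish while still gripping the blank and pressing it against both stops; leave the other things alone.

Things in the scene. Friction and masses are not known exactly. Their poses are not given: they have to be found in the camera images.
- jig: bonding jig: steel plate 184 x 78 mm on rubber feet, fixed, with a low dark fence along one long side and a dark forked end stop. Origin: on the worktop below the plate; x along the plate towards the end stop, y across it towards the fence, z up. Spans x -89..95, y -35..43 mm; its top (the bed) is at z 13 mm. Bed, fence, end stop and mandrel plate are polished (friction 0.2)
- side_fence: dark bar 116 x 12 mm, 8 mm high above the bed (top at z 21 mm), screwed along the jig's +y side; same origin and axes as jig. Its inner face, which looks to -y, is the plane y = 26 mm and spans x -88..28 mm
- end_stop: dark forked block at the jig's +x end, two cheeks with the mandrel arm swinging in the 20 mm slot between them; same origin and axes as jig. Its front face, which looks to -x, is the plane x = 30 mm, spans y -26..38 mm and rises from the bed to z 31 mm; further back (x 66..84 mm) the hinge bosses rise to z 34 mm
- mandrel_arm (a joint): hinge of the mandrel arm, a 16 mm wide, 16 mm thick light metal arm on a pin that runs along jig y at jig x 75, y 6, z 25 mm. 0 = lowered, level between the cheeks, its end pointing to jig -x (a firm limit there); pi/2 = upright. Stands upright at the start; a stiff hinge (about 0.07 N m) lets it stay at any angle. The arm reaches 44 mm from the pin, with the mandrel plate 51 mm from it
- ball_knob (a point): centre of the black ball knob (diameter 16 mm) on the arm: 30 mm along the arm from the pin and 21 mm out, square to it, from the arm's middle line through the pin (above the arm when lowered, on the side away from the bed when upright)
- mandrel (a joint): the sprung mandrel, a brass plate 15 mm in diameter on the arm's end, sliding back into the arm: 0 = out; when the arm is lowered its plate then stands 6 mm proud of the end stop's front face, centred at jig y 6, z 25 mm, and reads 6 mm when pushed flush. Spring: 3 N at 0, about 7 N at 6 mm
- long_blank: the larger milling blank, a plain grey block of pre-sintered metal 65 x 40 x 24 mm, about 0.3 kg, lying loose on the worktop. Origin: centre of its underside; x along its 65 mm length, y across its 40 mm width, z up. Its two ends are alike. On the bed it stands 16 mm above the fence's top, so it can be gripped across its width above the fence
- short_blank: the smaller blank of the same grey material, 40 x 19 x 15 mm, not wanted, lying loose on the worktop. Origin: centre of its underside
- timer: round twist timer 60 mm in diameter, 35 mm high, behind the work. Origin: centre of its underside
- bur_block: small metal block 32 x 64 mm with burs standing in it, 50 mm high, behind the work. Origin: centre of its underside
- model: plaster jaw model 54 x 68 x 29 mm, behind the work. Origin: centre of its underside
There are look-alikes about, which are no part of the job. Leave any turquoise look-alike of the long_blank alone.

How it is judged (in metres and radians):
On the way:
1. the mandrel arm is swung down level (value of joint mandrel_arm below 0.06 rad), for 0.2 s.
At the end, for the whole second after the job is handed in: Through the last second: arm level (0.06 rad), mandrel in 4.5 mm or more, larger blank flat on the bed (3 mm, 0.05 rad), parallel to the jig (0.035 rad), end and side within 2 mm of end stop and fence and pressing each with over 1 N, at rest and still in the grip (value of joint mandrel_arm below 0.06 rad and value of joint mandrel above 0.0045 m and contact force between long_blank and end_stop above 1 N and contact force between long_blank and side_fence above 1 N and contact force between the fingers and long_blank above 2 N and angle between the x axis of long_blank and the x axis of jig, either way round below 0.035 rad and angle between long_blank's own z axis and vertical below 0.05 rad and x of long_blank in the frame of jig between -0.0045 and 0 m and y of long_blank in the frame of jig between 0.004 and 0.0085 m and z of long_blank in the frame of jig between 0.0105 and 0.016 m and linear speed of long_blank below 0.02 m/s); the arm keeps its last pose, push and grip.
It fails at once if the smaller blank is disturbed (more than 20 mm) (distance of short_blank from where it was at the start of the episode above 0.02 m).
It fails at once if the timer is disturbed (more than 20 mm) (distance of timer from where it was at the start of the episode above 0.02 m).
It fails at once if the bur block is disturbed (more than 20 mm) (distance of bur_block from where it was at the start of the episode above 0.02 m).
It fails at once if the plaster model is disturbed (more than 20 mm) (distance of model from where it was at the start of the episode above 0.02 m).
It also fails if it takes over 67 s, if anything falls off the work surface, if the arm or the gripper's body presses on something with over 40 N, if the wrist force passes 120 N, or if a joint passes its speed limit or range.

## Working session

There is one attempt and no reset: what is moved stays moved. The work goes in short steps, Python scripts to look and compute and a shell command to move; the robot and the scene stay as the last step left them, time stands still between calls to the robot, and variables do not carry over. Pictures are saved under pics/ and viewed, at most 10 in all, crops included, and the job is handed in when it is done.

```bash
ls; mkdir -p pics; python3 - <<'E'
from rig import env, optics
import cv2
s=env.observe(); print(s['time_s'],s['position'],s['tool_rot'],s['grip_width'],env.hold_point_z)
for n in("scene","top"):
    c=optics.calibration(n); print(n,c)
    cv2.imwrite(f'pics/{n}0.png',optics.get_image(n)[:,:,::-1])
E
```

```text
pics
0.0 [0.14803941 0.52939347 0.23069828] [[-9.63018682e-01  2.69433632e-01 -7.32596154e-04]
 [ 2.69434387e-01  9.63017897e-01 -1.28086985e-03]
 [ 3.60393791e-04 -1.43088819e-03 -9.99998911e-01]] 0.08516302353807156 0.0187
scene {'fov_y': 51.19554947737686, 'cx': 317.9666361817762, 'cy': 238.97204941210944, 'D': array([-0.03580415,  0.        ,  0.        ,  0.        ,  0.        ]), 'T': array([[-0.89483245, -0.22984509,  0.38268279,  0.04021197],
       [-0.44571512,  0.41248233, -0.79447867,  1.26010783],
       [ 0.02475714, -0.8814928 , -0.471548  ,  0.70165692],
       [ 0.        ,  0.        ,  0.        ,  1.        ]])}
top {'fov_y': 54.32020305293854, 'cx': 323.4411690522583, 'cy': 249.75923624678447, 'D': array([0.02415354, 0.        , 0.        , 0.        , 0.        ]), 'T': array([[-0.0060996 , -0.98840889,  0.15169262,  0.38813642],
       [-0.9999652 ,  0.00689219,  0.00469973,  0.2166322 ],
       [-0.00569075, -0.15165868, -0.98841654,  1.2284043 ],
       [ 0.        ,  0.        ,  0.        ,  1.        ]])}
```

View pics/scene0.png

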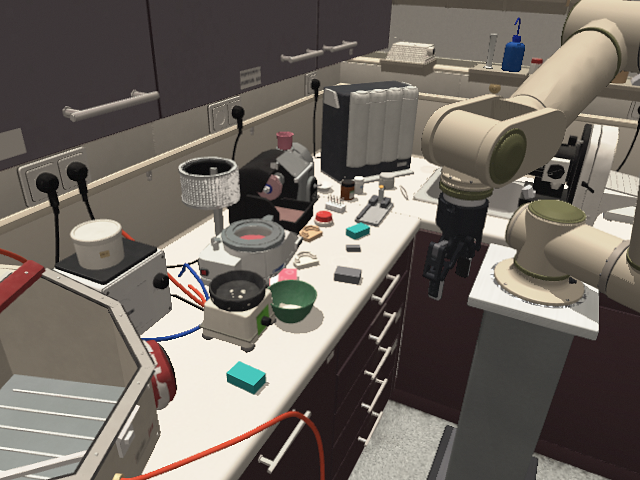

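View pics/top0.png

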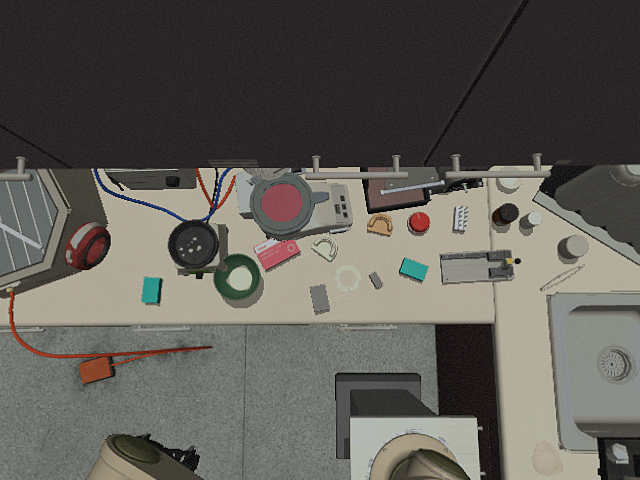

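The top view shows the jig at about (478,265), the larger blank at (319,299) and the smaller one at (376,281). In the scene view they are at (375,208), (348,274) and (353,248). I'll zoom in on both views next.

```bash
cat > h.py <<'E'
import numpy as np, cv2
from rig import env, optics
def K(n):
    c=optics.calibration(n); f=240/np.tan(np.radians(c['fov_y']/2))
    return np.array([[f,0,c['cx']],[0,f,c['cy']],[0,0,1]]),c['D'],c['T']
def proj(n,P):
    k,D,T=K(n); R=T[:3,:3].T
    return cv2.projectPoints(np.asarray(P,float).reshape(-1,3),cv2.Rodrigues(R)[0],-R@T[:3,3],k,D)[0].reshape(-1,2)
def ray(n,p):
    k,D,T=K(n); u=cv2.undistortPoints(np.array(p,float).reshape(-1,1,2),k,D).reshape(-1,2)
    d=np.c_[u,np.ones(len(u))]@T[:3,:3].T
    return T[:3,3],d
def onz(n,p,z):
    o,d=ray(n,p); return o+d*((z-o[2])/d[:,2])[:,None]
def tri(ps,pt):
    o1,a=ray('scene',[ps]);o2,b=ray('top',[pt]); a=a[0];b=b[0]
    t=np.linalg.lstsq(np.c_[a,-b],o2-o1,rcond=None)[0]
    p,q=o1+a*t[0],o2+b*t[1]; return (p+q)/2,np.linalg.norm(p-q)
def crop(img,x,y,w,h,s,):
    return cv2.resize(img[y:y+h,x:x+w],None,fx=s,fy=s,interpolation=cv2.INTER_CUBIC)
E
python3 - <<'E'
from h import *
s=cv2.imread('pics/scene0.png');t=cv2.imread('pics/top0.png')
a=crop(t,430,240,100,50,8); b=crop(t,300,265,100,50,4); c=crop(s,330,235,50,50,4)
d=crop(s,345,185,60,45,8)
a2=np.zeros((600,800,3),np.uint8); a2[:400]=a; a2[400:,:400]=b; a2[400:,400:600]=c
cv2.imwrite('pics/c1.png',a2); cv2.imwrite('pics/c2.png',d)
E
```

```text
(no output)
```

View pics/c1.png

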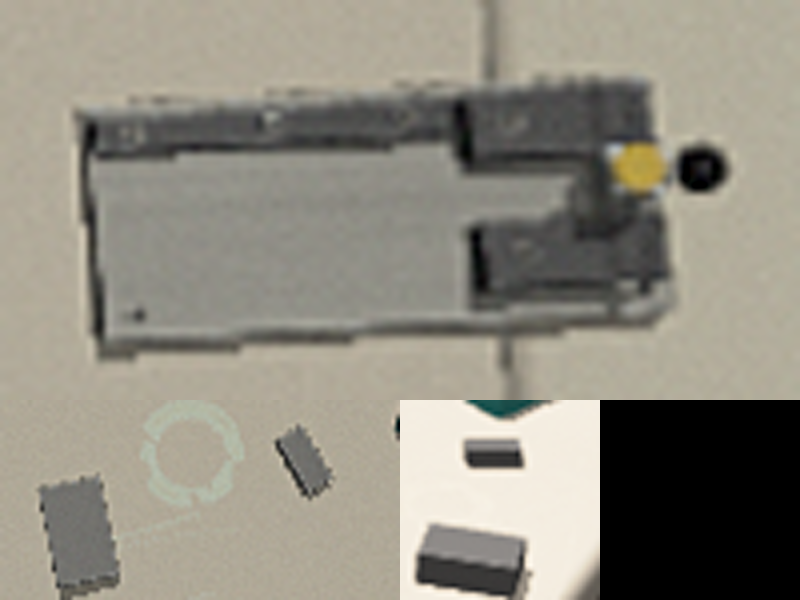

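View pics/c2.png

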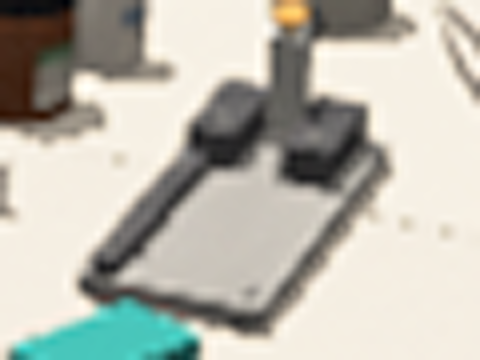

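```bash
cat > fit.py <<'E'
from h import *
from scipy.optimize import least_squares, minimize
def full(p,o,s): return (np.array(p)+.5)/s-.5+np.array(o)
J=np.array
top=[((-89,-35,13),(98,340)),((-89,43,13),(80,112)),((75,6,76),(638,168)),((96,6,55),(700,168)),((30,-26,31),(487,290)),((30,-4,31),(487,225)),((30,16,31),(470,160)),((30,38,31),(462,97))]
sc=[((-89,-35,13),(262,318)),((-89,43,13),(88,278)),((95,-35,13),(385,155)),((75,6,76),(292,14))]
P3t=J([a for a,b in top])/1e3; P2t=full([b for a,b in top],(430,240),8)
P3s=J([a for a,b in sc])/1e3; P2s=full([b for a,b in sc],(345,185),8)
def tf(v,P):
    c,s=np.cos(v[2]),np.sin(v[2]); return P@J([[c,-s,0],[s,c,0],[0,0,1]]).T+J([v[0],v[1],v[3]])
rt=lambda v:proj('top',tf(v,P3t))-P2t
rs=lambda v:proj('scene',tf(v,P3s))-P2s
x0=[.4,-.06,-np.pi/2,0]
both=least_squares(lambda v:np.r_[rt(v).ravel(),rs(v).ravel()],x0,loss='soft_l1')
t=least_squares(lambda v:rt(np.r_[v,0]).ravel(),x0[:3],loss='soft_l1')
s=least_squares(lambda v:rs(np.r_[v,0]).ravel(),x0[:3],loss='soft_l1')
for r in(both,t,s): print('jig',r.x[:2],np.degrees(r.x[2]),r.x[3:],r.cost)
print(rt(both.x).round(2).tolist(),rs(both.x).round(2).tolist())
def mask(img,box):
    x,y,w,h=box; g=cv2.resize(img[y:y+h,x:x+w],None,fx=8,fy=8,interpolation=cv2.INTER_CUBIC).max(2)
    m=(g<140).astype(np.uint8); n,l,st,_=cv2.connectedComponentsWithStats(m); k=1+st[1:,4].argmax(); return (l==k).astype(np.uint8)
B={'long':((.065,.040,.024),(300,278,40,42),(330,262,38,26)),'short':((.04,.019,.015),(364,268,24,24),(341,240,24,14))}
T,S=cv2.imread('pics/top0.png'),cv2.imread('pics/scene0.png')
for n,(sz,bt,bs) in B.items():
    ms={'top':(mask(T,bt),bt),'scene':(mask(S,bs),bs)}
    C=J([[a*sz[0]/2,b*sz[1]/2,c*sz[2]] for a in(-1,1) for b in(-1,1) for c in(0,1)])
    def iou(v,cams):
        e=0
        for k in cams:
            m,b=ms[k]; q=(proj(k,tf(v,C))-J(b[:2])+.5)*8-.5
            r=np.zeros_like(m); cv2.fillConvexPoly(r,cv2.convexHull((q*16).round().astype(np.int32)),1,shift=4)
            e+=1-(r&m).sum()/(r|m).sum()
        return e
    c0=onz('top',[[bt[0]+bt[2]/2,bt[1]+bt[3]/2]],sz[2])[0]
    for cams in(('top','scene'),('top',),('scene',)):
        best=min((minimize(lambda v:iou(np.r_[v[0]/100,v[1]/100,v[2],v[3]/100 if len(cams)>1 else 0],cams),[c0[0]*100,c0[1]*100,a,0],method='Nelder-Mead',options=dict(initial_simplex=J([c0[0]*100,c0[1]*100,a,0])+np.vstack([np.zeros(4),np.diag([1,1,.3,.5])]))) for a in J([0,.4,.8,1.2,1.6,2,2.4,2.8])),key=lambda r:r.fun)
        print(n,cams,best.x[:2]/100,np.degrees(best.x[2]),best.x[3]/100,best.fun)
E
python3 fit.py
```

```text
jig [ 0.52590829 -0.17403178] -86.60678542467754 [-0.00736448] 6.798714709729187
jig [ 0.52548847 -0.17140952] -86.99422178745233 [] 5.066036515317675
jig [ 0.51994696 -0.16056861] -85.74706442615735 [] 2.059030020996903
[[0.59, 1.02], [-0.25, -0.01], [3.68, -0.26], [0.97, 0.28], [-0.36, 0.22], [-1.38, -0.15], [-0.19, 0.3], [-0.2, -0.23]] [[-0.42, 0.42], [-2.14, 0.63], [0.03, -0.74], [0.04, -0.24]]
long ('top', 'scene') [0.44885765 0.23421677] 191.63772381950332 -0.024336552304373323 0.5823922314763937Traceback (most recent call last):
  File "fit.py", line 36, in <module>
    best=min((minimize(lambda v:iou(np.r_[v[0]/100,v[1]/100,v[2],v[3]/100 if len(cams)>1 else 0],cams),[c0[0]*100,c0[1]*100,a,0],method='Nelder-Mead',options=dict(initial_simplex=J([c0[0]*100,c0[1]*100,a,0])+np.vstack([np.zeros(4),np.diag([1,1,.3,.5])]))) for a in J([0,.4,.8,1.2,1.6,2,2.4,2.8])),key=lambda r:r.fun)
  File "fit.py", line 36, in <genexpr>
    best=min((minimize(lambda v:iou(np.r_[v[0]/100,v[1]/100,v[2],v[3]/100 if len(cams)>1 else 0],cams),[c0[0]*100,c0[1]*100,a,0],method='Nelder-Mead',options=dict(i
[... 697 characters left out ...]
,v[3]/100 if len(cams)>1 else 0],cams),[c0[0]*100,c0[1]*100,a,0],method='Nelder-Mead',options=dict(initial_simplex=J([c0[0]*100,c0[1]*100,a,0])+np.vstack([np.zeros(4),np.diag([1,1,.3,.5])]))) for a in J([0,.4,.8,1.2,1.6,2,2.4,2.8])),key=lambda r:r.fun)
                                ~~~^^^^^^^^^^^^^^^^^^^^^^^^^^^^^^^^^^^^^^^^^^^^^^^^^^^^^^^^^^^^^^^^^^^
  File "fit.py", line 30, in iou
    m,b=ms[k]; q=(proj(k,tf(v,C))-J(b[:2])+.5)*8-.5
                  ~~~~^^^^^^^^^^^
  File "h.py", line 7, in proj
    k,D,T=K(n); R=T[:3,:3].T
          ~^^^
  File "h.py", line 4, in K
    c=optics.calibration(n); f=240/np.tan(np.radians(c['fov_y']/2))
ValueError: time passes only in moves, steps and waits
```

View pics/ov.png

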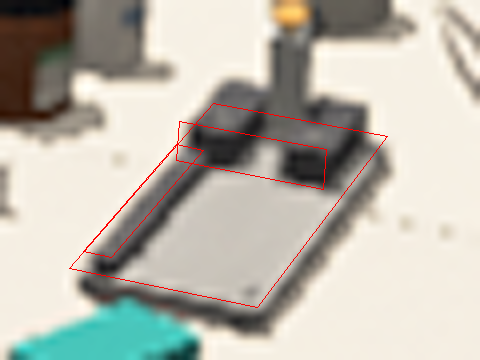

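The overlay of the top-view pose sits about 1.5 px high in the scene view, which is within the 2 mm calibration error. The jig pose is therefore good to a few mm. I'll fix the blank mask in the scene view and refit.

```bash
sed -i "s/def mask(img,box):/def mask(img,box,th):/; s/g<135/g<th/; s/mask(T,bt)/mask(T,bt,140)/; s/mask(S,bs)/mask(S,bs,185)/" fit.py; python3 fit.py | grep -E "^(long|short)"; python3 - <<'E'
from h import *
S=cv2.imread('pics/scene0.png');print(S[255:290:3,348].max(1),S[262:288:3,340].max(1)); print(S[274,330:368:2].max(1))
E
```

```text
long ('top', 'scene') [0.44670396 0.23356519] 191.3820270106484 -0.002733928393994288 0.19979820958912498
long ('top',) [0.44742019 0.23377584] 10.770843315358286 0.019276869614256516 0.11448252109522994
long ('scene',) [0.4448324  0.23797754] 191.73081253918852 -0.0007562732895023505 0.08544448750924916
short ('top', 'scene') [0.49401206 0.08667601] 29.355940382089635 -0.0023096149477630406 0.24652816906660135
short ('top',) [0.49441032 0.08758803] 27.96629277947634 0.015680515472407876 0.1360927856990849
short ('scene',) [0.49209095 0.09112655] 209.11985233978663 -0.008971497601407839 0.10064672594987878
[244 246 244 246 196 142 143  51  59  54 245 244] [244 237 142 142 107  57  53 249 244]
[244 247 116  52  72 107 113 120 144 151 146 144 143 143 146  48 250 244
 244]
```

```bash
cat > go.py <<'E'
import sys; from h import *
# jig pose estimate
JO=np.array([.525,-.170]); JA=np.radians(-86.9)
def j2w(x,y): c,s=np.cos(JA),np.sin(JA); return JO+np.array([c*x-s*y,s*x+c*y])/1000
def st():
    s=env.observe(); R=np.array(s['tool_rot']); p=np.array(s['position'])
    c,n=np.cos(JA),np.sin(JA); d=(p[:2]-JO)*1e3
    print('t',round(s['time_s'],2),'p',p.round(4),'yawy',np.degrees(np.arctan2(R[1,1],R[0,1])).round(2),'tilt',np.degrees(np.arccos(-R[2,2])).round(2),'jig',(c*d[0]+n*d[1]).round(1),(-n*d[0]+c*d[1]).round(1),'F',np.round(s['ft_force'],1),'grip',round(s['grip_width'],4),round(float(s['gripper_force']),1))
    return p,R
def plan(xy,z,yaw):
    p,R=st(); y0=np.degrees(np.arctan2(R[1,1],R[0,1])); dy=(yaw-y0+180)%360-180
    a=np.radians(y0+dy); Y=np.array([np.cos(a),np.sin(a),0]); Z=np.array([0,0,-1.]); X=np.cross(Y,Z)
    d=np.array([*xy,z])-p
    print('roll',(-dy/5).round(2),'lin',(np.array([d@X,d@Y,d@Z])/.04).round(2),'X',X.round(3),'Y',Y.round(3))
E
python3 -c "
from go import *
plan(j2w(132,6),.10,3.1)"
```

```text
t 0.1 p [0.1481 0.5294 0.2308] yawy 74.37 tilt 0.08 jig -718.8 -338.5 F [0.1 1.3 0.7] grip 0.0856 0.0
roll 14.25 lin [-21.27   8.61   3.27] X [-0.054  0.999  0.   ] Y [0.999 0.054 0.   ]
```

```bash
R='' ; python3 -m jog '[{"linear":[0,0,0],"roll":1},{"linear":[0,0,0],"roll":1},{"linear":[0,0,0],"roll":1},{"linear":[0,0,0],"roll":1},{"linear":[0,0,0],"roll":1},{"linear":[0,0,0],"roll":1},{"linear":[0,0,0],"roll":1},{"linear":[0,0,0],"roll":1},{"linear":[0,0,0],"roll":1},{"linear":[0,0,0],"roll":1},{"linear":[0,0,0],"roll":1},{"linear":[0,0,0],"roll":1}]' -1 40
python3 -m jog '[{"linear":[0,0,0],"roll":1},{"linear":[0,0,0],"roll":1},{"linear":[0,0,0],"roll":0.25},{"linear":[-0.88,0.36,0],"roll":0},{"linear":[-0.88,0.36,0],"roll":0},{"linear":[-0.88,0.36,0],"roll":0},{"linear":[-0.88,0.36,0],"roll":0},{"linear":[-0.88,0.36,0],"roll":0},{"linear":[-0.88,0.36,0],"roll":0},{"linear":[-0.88,0.36,0],"roll":0},{"linear":[-0.88,0.36,0],"roll":0},{"linear":[-0.88,0.36,0],"roll":0}]'
python3 -m jog '[{"linear":[-0.88,0.36,0],"roll":0},{"linear":[-0.88,0.36,0],"roll":0},{"linear":[-0.88,0.36,0],"roll":0},{"linear":[-0.88,0.36,0],"roll":0},{"linear":[-0.88,0.36,0],"roll":0},{"linear":[-0.88,0.36,0],"roll":0},{"linear":[-0.88,0.36,0],"roll":0},{"linear":[-0.88,0.36,0],"roll":0},{"linear":[-0.88,0.36,0],"roll":0},{"linear":[-0.88,0.36,0],"roll":0},{"linear":[-0.88,0.36,0],"roll":0},{"linear":[0,0,0],"roll":0}]'
python3 -c "
from go import *
plan(j2w(132,6),.046,3.1)"
```

```text
time_s: 1.1
position: [0.1481, 0.5295, 0.2309]
tool_rot: [[-0.244, 0.97, -0.0], [0.97, 0.244, -0.001], [-0.001, -0.001, -1.0]]
ft_force: [0.7, 0.6, 0.5]
grip_width: -0.0001
gripper_force: 0.0
time_s: 2.1
position: [0.295, 0.2187, 0.2314]
tool_rot: [[-0.057, 0.998, 0.0], [0.998, 0.057, 0.0], [0.0, 0.0, -1.0]]
ft_force: [1.3, 0.4, 0.1]
grip_width: -0.0004
gripper_force: 0.0
time_s: 3.1
position: [0.476, -0.163, 0.2304]
tool_rot: [[-0.052, 0.999, 0.0], [0.999, 0.052, -0.001], [-0.001, 0.0, -1.0]]
ft_force: [-0.9, 0.7, -0.8]
grip_width: -0.0
gripper_force: 0.0
t 3.1 p [ 0.476  -0.163   0.2304] yawy 2.99 tilt 0.07 jig -9.7 -48.6 F [-0.9  0.7 -0.8] grip -0.0 0.0
roll -0.02 lin [-3.54  1.36  4.61] X [-0.054  0.999  0.   ] Y [0.999 0.054 0.   ]
```

```bash
python3 -m jog '[{"linear":[-0.88,0.34,0],"roll":0},{"linear":[-0.88,0.34,0],"roll":0},{"linear":[-0.88,0.34,0],"roll":0},{"linear":[-0.88,0.34,0],"roll":0},{"linear":[0,0,0.9],"roll":0},{"linear":[0,0,0.9],"roll":0},{"linear":[0,0,0.9],"roll":0},{"linear":[0,0,0.9],"roll":0},{"linear":[0,0,0.5],"roll":0},{"linear":[0,0,0.5],"roll":0},{"linear":[0,0,0],"roll":0}]' -1
python3 - <<'E'
from go import *
p,R=st()
t=optics.get_image('top')[:,:,::-1].copy();s=optics.get_image('scene')[:,:,::-1].copy()
cv2.imwrite('pics/top1.png',t);cv2.imwrite('pics/scene1.png',s)
def mk(i,n,P,o,k):
    for q in (proj(n,P)-np.array(o)+.5)*k-.5: cv2.drawMarker(i,tuple(map(int,q)),(0,0,255),0,10,1)
a=crop(t,440,230,110,60,7);mk(a,'top',[p],(440,230),7)
b=crop(s,350,150,80,60,6);mk(b,'scene',[p],(350,150),6)
o=np.zeros((420+360//2,770,3),np.uint8);o[:420]=a
o[420:,:240]=cv2.resize(b,(240,180));cv2.imwrite('pics/v1.png',a);cv2.imwrite('pics/v2.png',b)
E
```

```text
time_s: 4.02
position: [0.5343, -0.2937, 0.0433]
tool_rot: [[-0.056, 0.998, -0.006], [0.998, 0.056, 0.005], [0.005, -0.006, -1.0]]
ft_force: [-0.4, 0.2, -0.4]
grip_width: -0.0002
gripper_force: 0.0
t 4.02 p [ 0.5343 -0.2937  0.0433] yawy 3.21 tilt 0.45 jig 124.0 2.6 F [-0.4  0.2 -0.4] grip -0.0002 0.0
```

View pics/v2.png

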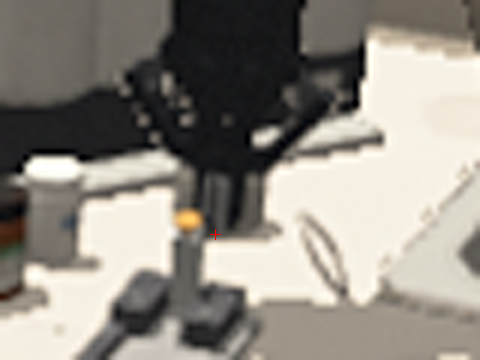

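The fingers stand behind the arm and knob, and the projected TCP at (215,235) matches the fingertips. I'll push now.

```bash
python3 -m jog '[{"linear":[0,0.08,0],"roll":0},{"linear":[0.14,0,0],"roll":0},{"linear":[0.14,0,0],"roll":0},{"linear":[0.14,0,0],"roll":0},{"linear":[0.14,0,0],"roll":0},{"linear":[0.14,0,0],"roll":0},{"linear":[0.14,0,0],"roll":0},{"linear":[0.14,0,0],"roll":0},{"linear":[0.12,0,0],"roll":0},{"linear":[0.1,0,0],"roll":0},{"linear":[0,0,0],"roll":0}]' -1
python3 -m jog '[{"linear":[0.1,0,0],"roll":0},{"linear":[0.1,0,0],"roll":0},{"linear":[0,0,0],"roll":0}]'
python3 -c "
from go import *
st()"
```

```text
time_s: 5.03
position: [0.5364, -0.2461, 0.047]
tool_rot: [[-0.055, 0.998, -0.001], [0.998, 0.055, 0.001], [0.001, -0.001, -1.0]]
ft_force: [0.2, -0.2, -1.0]
grip_width: -0.0
gripper_force: 0.0
time_s: 5.28
position: [0.5361, -0.2386, 0.0473]
tool_rot: [[-0.055, 0.999, -0.0], [0.999, 0.055, 0.0], [0.0, -0.0, -1.0]]
ft_force: [0.3, -1.8, 0.7]
grip_width: 0.0001
gripper_force: 0.6
t 5.28 p [ 0.5361 -0.2386  0.0473] yawy 3.13 tilt 0.02 jig 69.1 7.4 F [ 0.3 -1.8  0.7] grip 0.0001 0.6
```

```bash
python3 -m jog '[{"linear":[0.1,0,0.04],"roll":0},{"linear":[0.1,0,0.03],"roll":0},{"linear":[0,0,0],"roll":0}]'
python3 -m jog '[{"linear":[0.1,0,0],"roll":0},{"linear":[0,0,0],"roll":0}]'
python3 - <<'E'
from go import *
p,R=st()
t=optics.get_image('top')[:,:,::-1].copy();s=optics.get_image('scene')[:,:,::-1].copy()
cv2.imwrite('pics/scene2.png',s);cv2.imwrite('pics/top2.png',t)
cv2.imwrite('pics/v3.png',np.hstack([crop(s,355,175,50,50,8),crop(t,470,240,50,50,8)]))
E
```

```text
time_s: 5.53
position: [0.5365, -0.2351, 0.0459]
tool_rot: [[-0.055, 0.998, 0.003], [0.998, 0.055, -0.009], [-0.009, 0.003, -1.0]]
ft_force: [-3.4, -19.9, 3.9]
grip_width: 0.0004
gripper_force: 9.1
time_s: 5.7
position: [0.5367, -0.2345, 0.0463]
tool_rot: [[-0.055, 0.998, 0.005], [0.998, 0.055, -0.015], [-0.015, 0.004, -1.0]]
ft_force: [-3.6, -33.5, -1.4]
grip_width: -0.0001
gripper_force: 14.1
t 5.7 p [ 0.5367 -0.2345  0.0463] yawy 3.14 tilt 0.91 jig 65.0 8.2 F [ -3.6 -33.5  -1.4] grip -0.0001 14.1
```

View pics/v3.png

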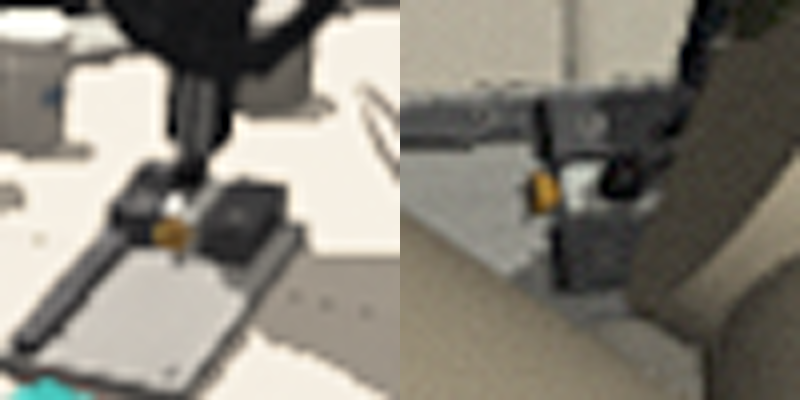

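The arm is lowered against its limit: the reaction is 33 N, far above the hinge friction, and the brass plate sits in front of the end stop. I'll back off, rise and go to the blank.

```bash
python3 -m jog '[{"linear":[-0.6,0,0],"roll":0},{"linear":[-0.2,0,-0.6],"roll":0},{"linear":[0,0,-0.8],"roll":0},{"linear":[0,0,-0.8],"roll":0},{"linear":[0,0,-0.8],"roll":0},{"linear":[0,0,0],"roll":-1},{"linear":[0,0,0],"roll":-1},{"linear":[0,0,0],"roll":-1},{"linear":[0,0,0],"roll":-1},{"linear":[0,0,0],"roll":-1},{"linear":[0,0,0],"roll":-1},{"linear":[0,0,0],"roll":-1}]' 1 40
python3 -m jog '[{"linear":[0,0,0],"roll":-1},{"linear":[0,0,0],"roll":-1},{"linear":[0,0,0],"roll":-1},{"linear":[0,0,0],"roll":-1},{"linear":[0,0,0],"roll":-1},{"linear":[0,0,0],"roll":-1},{"linear":[0,0,0],"roll":-1},{"linear":[0,0,0],"roll":-1},{"linear":[0,0,0],"roll":-1},{"linear":[0,0,0],"roll":-1},{"linear":[0,0,0],"roll":-1},{"linear":[0,0,0],"roll":-1}]'
python3 -c "
from go import *
plan((.446,.235),.08,101.3)"
```

```text
time_s: 6.8
position: [0.5371, -0.2584, 0.1643]
tool_rot: [[-0.621, 0.784, -0.001], [0.784, 0.621, 0.001], [0.001, 0.0, -1.0]]
ft_force: [0.1, 0.4, 0.6]
grip_width: 0.0853
gripper_force: 0.0
time_s: 7.8
position: [0.5371, -0.2584, 0.1643]
tool_rot: [[-0.989, -0.146, -0.001], [-0.146, 0.989, 0.001], [0.0, 0.001, -1.0]]
ft_force: [-0.1, -0.1, 0.1]
grip_width: 0.0853
gripper_force: 0.0
t 7.8 p [ 0.5371 -0.2584  0.1643] yawy 98.38 tilt 0.09 jig 88.9 7.3 F [-0.1 -0.1  0.1] grip 0.0853 0.0
roll -0.58 lin [-0.18 12.54  2.11] X [-0.981 -0.196 -0.   ] Y [-0.196  0.981  0.   ]
```

```bash
python3 -m jog '[{"linear":[0,0,0],"roll":-0.58},{"linear":[0,0.9,0],"roll":0},{"linear":[0,0.9,0],"roll":0},{"linear":[0,0.9,0],"roll":0},{"linear":[0,0.9,0],"roll":0},{"linear":[0,0.9,0],"roll":0},{"linear":[0,0.9,0],"roll":0},{"linear":[0,0.9,0],"roll":0},{"linear":[0,0.9,0],"roll":0},{"linear":[0,0.9,0],"roll":0},{"linear":[0,0.9,0],"roll":0},{"linear":[0,0.9,0],"roll":0}]'
python3 -m jog '[{"linear":[0,0.9,0],"roll":0},{"linear":[0,0.9,0],"roll":0},{"linear":[0,0.8,0.7],"roll":0},{"linear":[0,0,0.7],"roll":0},{"linear":[0,0,0.7],"roll":0},{"linear":[0,0,0],"roll":0},{"linear":[0,0,0],"roll":0}]'
python3 - <<'E'
from go import *
plan((.446,.235),.010,101.3)
p,R=st()
t=optics.get_image('top')[:,:,::-1].copy();s=optics.get_image('scene')[:,:,::-1].copy()
cv2.imwrite('pics/scene3.png',s);cv2.imwrite('pics/top3.png',t)
def mk(i,n,P,o,k):
    for q in (proj(n,P)-np.array(o)+.5)*k-.5: cv2.drawMarker(i,tuple(map(int,q)),(0,0,255),0,10,1)
a=crop(s,320,230,60,60,7);mk(a,'scene',[p],(320,230),7)
b=crop(t,290,255,55,60,7);mk(b,'top',[p],(290,255),7)
cv2.imwrite('pics/v4.png',np.hstack([a,b]))
E
```

```text
time_s: 8.8
position: [0.4603, 0.1316, 0.1645]
tool_rot: [[-0.982, -0.191, -0.001], [-0.191, 0.982, 0.001], [0.001, 0.001, -1.0]]
ft_force: [-0.1, 0.6, -0.6]
grip_width: 0.0855
gripper_force: 0.0
time_s: 9.38
position: [0.4411, 0.2311, 0.0808]
tool_rot: [[-0.982, -0.191, -0.003], [-0.191, 0.982, -0.0], [0.003, 0.0, -1.0]]
ft_force: [0.1, 0.3, 0.9]
grip_width: 0.0858
gripper_force: 0.0
t 9.38 p [0.4411 0.2311 0.0808] yawy 101.02 tilt 0.17 jig -405.0 -62.1 F [0.1 0.3 0.9] grip 0.0858 0.0
roll -0.06 lin [-0.14  0.07  1.77] X [-0.981 -0.196 -0.   ] Y [-0.196  0.981  0.   ]
t 9.38 p [0.4411 0.2311 0.0808] yawy 101.02 tilt 0.17 jig -405.0 -62.1 F [0.1 0.3 0.9] grip 0.0858 0.0
```

View pics/v4.png

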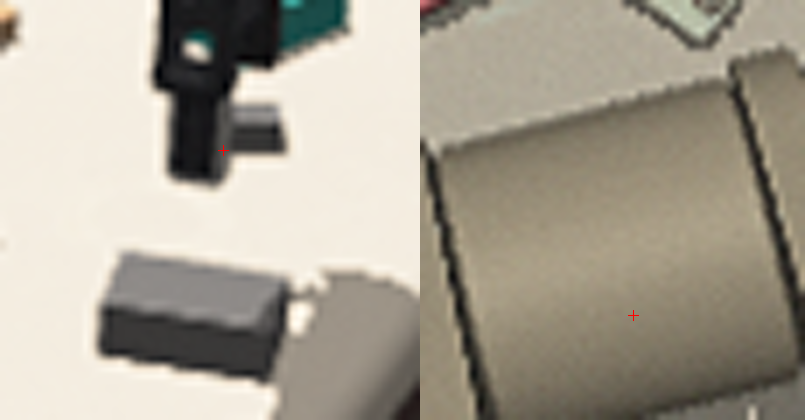

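The open fingers stand over the blank as computed, with the near finger tip at about (195,180) in the crop. I'll descend and grip.

```bash
python3 -m jog '[{"linear":[-0.14,0.07,0.3],"roll":-0.06},{"linear":[0,0,0.4],"roll":0},{"linear":[0,0,0.4],"roll":0},{"linear":[0,0,0.3],"roll":0},{"linear":[0,0,0.2],"roll":0},{"linear":[0,0,0.15],"roll":0},{"linear":[0,0,0],"roll":0},{"linear":[0,0,0],"roll":0}]'
python3 -m jog '[{"linear":[0,0,0],"roll":0},{"linear":[0,0,0],"roll":0},{"linear":[0,0,0],"roll":0},{"linear":[0,0,0],"roll":0},{"linear":[0,0,0],"roll":0},{"linear":[0,0,0],"roll":0},{"linear":[0,0,0],"roll":0},{"linear":[0,0,0],"roll":0},{"linear":[0,0,0],"roll":0},{"linear":[0,0,0],"roll":0}]' -1 60
```

```text
time_s: 10.15
position: [0.4473, 0.2348, 0.0118]
tool_rot: [[-0.981, -0.196, 0.001], [-0.196, 0.981, 0.0], [-0.001, 0.0, -1.0]]
ft_force: [0.2, -0.1, -0.5]
grip_width: 0.0853
gripper_force: 0.0
time_s: 10.98
position: [0.447, 0.2349, 0.0118]
tool_rot: [[-0.981, -0.196, 0.001], [-0.196, 0.981, 0.0], [-0.001, -0.0, -1.0]]
ft_force: [-0.3, -0.4, 6.4]
grip_width: 0.0387
gripper_force: 61.1
```

```bash
python3 -m jog '[{"linear":[0,0,-0.4],"roll":0},{"linear":[0,0,-0.7],"roll":0},{"linear":[0,0,-0.7],"roll":0},{"linear":[0,0,-0.7],"roll":0},{"linear":[0,0,0],"roll":1},{"linear":[0,0,0],"roll":1},{"linear":[0,0,0],"roll":1},{"linear":[0,0,0],"roll":1},{"linear":[0,0,0],"roll":1},{"linear":[0,0,0],"roll":1},{"linear":[0,0,0],"roll":1},{"linear":[0,0,0],"roll":1}]'
python3 -m jog '[{"linear":[0,0,0],"roll":1},{"linear":[0,0,0],"roll":1},{"linear":[0,0,0],"roll":1},{"linear":[0,0,0],"roll":1},{"linear":[0,0,0],"roll":1},{"linear":[0,0,0],"roll":1},{"linear":[0,0,0],"roll":1},{"linear":[0,0,0],"roll":1},{"linear":[0,0,0],"roll":1},{"linear":[0,0,0],"roll":1},{"linear":[0,0,0],"roll":1},{"linear":[0,0,0],"roll":0.6}]'
python3 -c "
from go import *
plan(j2w(-20,0),.05,3.1)"
```

```text
time_s: 11.98
position: [0.4464, 0.2348, 0.1109]
tool_rot: [[-0.875, 0.484, -0.001], [0.484, 0.875, -0.0], [0.001, -0.001, -1.0]]
ft_force: [0.1, -0.6, -3.5]
grip_width: 0.0382
gripper_force: 61.4
time_s: 12.98
position: [0.4464, 0.2348, 0.1108]
tool_rot: [[-0.054, 0.999, -0.001], [0.999, 0.054, -0.0], [-0.0, -0.001, -1.0]]
ft_force: [-0.1, -1.3, -2.2]
grip_width: 0.038
gripper_force: 61.4
t 12.98 p [0.4464 0.2348 0.1108] yawy 3.07 tilt 0.06 jig -408.4 -56.6 F [-0.1 -1.3 -2.2] grip 0.038 61.4
roll -0.01 lin [-9.71  1.41  1.52] X [-0.054  0.999  0.   ] Y [0.999 0.054 0.   ]
```

```bash
python3 -m jog '[{"linear":[-0.88,0.13,0],"roll":0},{"linear":[-0.88,0.13,0],"roll":0},{"linear":[-0.88,0.13,0],"roll":0},{"linear":[-0.88,0.13,0],"roll":0},{"linear":[-0.88,0.13,0],"roll":0},{"linear":[-0.88,0.13,0],"roll":0},{"linear":[-0.88,0.13,0],"roll":0},{"linear":[-0.88,0.13,0],"roll":0},{"linear":[-0.88,0.13,0],"roll":0},{"linear":[-0.88,0.13,0],"roll":0},{"linear":[-0.88,0.13,0],"roll":0},{"linear":[0,0,0.7],"roll":0}]'
python3 -m jog '[{"linear":[0,0,0.6],"roll":0},{"linear":[0,0,0],"roll":0},{"linear":[0,0,0],"roll":0}]'
python3 - <<'E'
from go import *
plan(j2w(-20,0),.025,3.1)
t=optics.get_image('top')[:,:,::-1].copy();s=optics.get_image('scene')[:,:,::-1].copy()
cv2.imwrite('pics/scene4.png',s);cv2.imwrite('pics/top4.png',t)
a=crop(s,345,180,60,60,7)
b=crop(t,435,235,54,60,7)
cv2.imwrite('pics/v5.png',np.hstack([a,b]))
E
```

```text
time_s: 13.98
position: [0.5299, -0.1555, 0.0866]
tool_rot: [[-0.054, 0.999, 0.01], [0.999, 0.054, -0.007], [-0.007, 0.01, -1.0]]
ft_force: [1.8, -0.1, -1.5]
grip_width: 0.0385
gripper_force: 61.5
time_s: 14.23
position: [0.5257, -0.1481, 0.0585]
tool_rot: [[-0.058, 0.998, -0.003], [0.998, 0.058, 0.001], [0.002, -0.003, -1.0]]
ft_force: [-0.4, 0.7, -1.8]
grip_width: 0.038
gripper_force: 61.5
t 14.23 p [ 0.5257 -0.1481  0.0585] yawy 3.32 tilt 0.17 jig -21.9 1.9 F [-0.4  0.7 -1.8] grip 0.038 61.5
roll 0.04 lin [-0.05 -0.05  0.84] X [-0.054  0.999  0.   ] Y [0.999 0.054 0.   ]
```

View pics/v5.png

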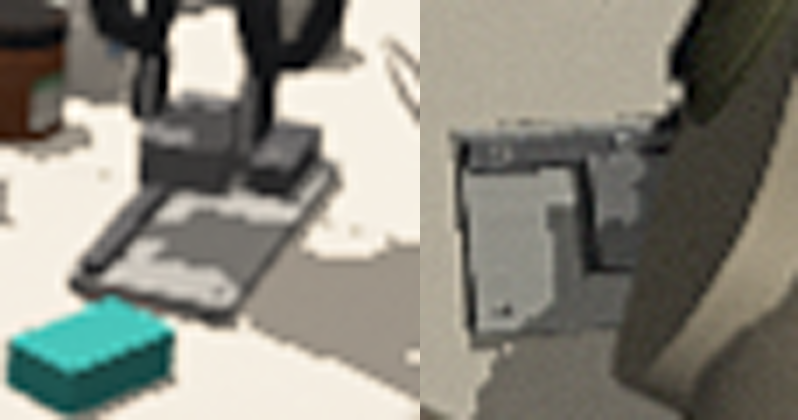

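```bash
python3 - <<'E'
from go import *
c,n=np.cos(JA),np.sin(JA)
for px in ((460,259),(461.5,273)):
    w=onz('top',[px],.0707)[0][:2]-JO; print((c*w[0]+n*w[1])*1e3,(-n*w[0]+c*w[1])*1e3)
E
```

```text
-51.76107233843848 18.016779294221106
-51.73487351333671 -17.003532575484286
```

```bash
python3 -m jog '[{"linear":[0,-0.05,0.25],"roll":0.04},{"linear":[0,0,0.2],"roll":0},{"linear":[0,0,0.15],"roll":0},{"linear":[0,0,0.1],"roll":0},{"linear":[0,0,0.04],"roll":0},{"linear":[0,0,0],"roll":0},{"linear":[0,0,0],"roll":0}]'
python3 -m jog '[{"linear":[0,0,0.05],"roll":0},{"linear":[0,0,0.03],"roll":0},{"linear":[0,0,0.02],"roll":0},{"linear":[0,0,0],"roll":0},{"linear":[0,0,0],"roll":0}]'
python3 -c "
from go import *
st()"
```

```text
time_s: 14.92
position: [0.5245, -0.1486, 0.0297]
tool_rot: [[-0.055, 0.999, 0.0], [0.999, 0.055, -0.0], [-0.0, 0.0, -1.0]]
ft_force: [0.8, 0.4, -2.6]
grip_width: 0.0383
gripper_force: 61.6
time_s: 15.33
position: [0.5243, -0.1485, 0.0255]
tool_rot: [[-0.054, 0.999, -0.0], [0.999, 0.054, -0.0], [-0.0, -0.0, -1.0]]
ft_force: [0.2, 0.2, -2.4]
grip_width: 0.0384
gripper_force: 61.6
t 15.33 p [ 0.5243 -0.1485  0.0255] yawy 3.12 tilt 0.0 jig -21.5 0.5 F [ 0.2  0.2 -2.4] grip 0.0384 61.6
```

Nearly on the bed (0.7 mm by the numbers). I'll step down until there is contact.

```bash
python3 -m jog '[{"linear":[0,0,0.02],"roll":0},{"linear":[0,0,0.02],"roll":0},{"linear":[0,0,0],"roll":0},{"linear":[0,0,0],"roll":0}]'
python3 -m jog '[{"linear":[0,0,0.02],"roll":0},{"linear":[0,0,0],"roll":0},{"linear":[0,0,0],"roll":0}]'
```

```text
time_s: 15.67
position: [0.5245, -0.1486, 0.0248]
tool_rot: [[-0.055, 0.999, 0.001], [0.999, 0.055, -0.0], [-0.001, 0.001, -1.0]]
ft_force: [-1.8, 0.5, 6.6]
grip_width: 0.0382
gripper_force: 62.6
time_s: 15.92
position: [0.5245, -0.1486, 0.0247]
tool_rot: [[-0.055, 0.999, 0.001], [0.999, 0.055, -0.001], [-0.001, 0.001, -1.0]]
ft_force: [-4.6, 1.1, 14.0]
grip_width: 0.0384
gripper_force: 63.5
```

```bash
python3 -m jog '[{"linear":[0,0.05,-0.02],"roll":0},{"linear":[0,0.05,0],"roll":0},{"linear":[0,0,0],"roll":0},{"linear":[0,0,0],"roll":0}]'
python3 -m jog '[{"linear":[0,0.025,0],"roll":0},{"linear":[0,0,0],"roll":0},{"linear":[0,0,0],"roll":0}]'
python3 -m jog '[{"linear":[0,0.025,0],"roll":0},{"linear":[0,0,0],"roll":0},{"linear":[0,0,0],"roll":0}]'
python3 -c "
from go import *
st();print(env.observe()['wrist_torque'])"
```

```text
time_s: 16.25
position: [0.5289, -0.1486, 0.0248]
tool_rot: [[-0.055, 0.999, 0.001], [0.999, 0.055, -0.001], [-0.001, 0.001, -1.0]]
ft_force: [-0.9, 0.3, 7.4]
grip_width: 0.038
gripper_force: 62.7
time_s: 16.5
position: [0.5295, -0.1485, 0.0248]
tool_rot: [[-0.055, 0.999, 0.0], [0.999, 0.055, -0.001], [-0.001, 0.0, -1.0]]
ft_force: [-3.3, -0.2, 10.0]
grip_width: 0.038
gripper_force: 62.9
time_s: 16.75
position: [0.5295, -0.1485, 0.0247]
tool_rot: [[-0.055, 0.998, -0.002], [0.998, 0.055, -0.001], [-0.001, -0.002, -1.0]]
ft_force: [-8.2, -2.3, 11.8]
grip_width: 0.0383
gripper_force: 63.2
t 16.75 p [ 0.5295 -0.1485  0.0247] yawy 3.15 tilt 0.11 jig -21.2 5.7 F [-8.2 -2.3 11.8] grip 0.0383 63.2
[-0.20468724  1.38088313  0.08650253]
```

```bash
python3 -m jog '[{"linear":[-0.06,-0.01,-0.01],"roll":0},{"linear":[-0.06,0,0],"roll":0},{"linear":[-0.06,0,0],"roll":0},{"linear":[-0.06,0,0],"roll":0},{"linear":[0,0,0],"roll":0},{"linear":[0,0,0],"roll":0}]'
python3 -c "
from go import *
st();print(env.observe()['wrist_torque'])"
python3 -m jog '[{"linear":[-0.05,0,0],"roll":0},{"linear":[-0.05,0,0],"roll":0},{"linear":[0,0,0],"roll":0},{"linear":[0,0,0],"roll":0}]'
python3 -c "
from go import *
st();print(env.observe()['wrist_torque'])"
```

```text
time_s: 17.25
position: [0.53, -0.1576, 0.0248]
tool_rot: [[-0.055, 0.999, -0.001], [0.999, 0.055, 0.0], [0.0, -0.001, -1.0]]
ft_force: [-5.9, 1.4, 7.8]
grip_width: 0.0381
gripper_force: 62.8
t 17.25 p [ 0.53   -0.1576  0.0248] yawy 3.14 tilt 0.07 jig -12.1 5.6 F [-5.9  1.4  7.8] grip 0.0381 62.8
[0.25947724 0.91782954 0.02897679]
time_s: 17.58
position: [0.5302, -0.1615, 0.0248]
tool_rot: [[-0.055, 0.998, -0.001], [0.998, 0.055, 0.001], [0.001, -0.001, -1.0]]
ft_force: [-5.7, 1.9, 8.4]
grip_width: 0.0383
gripper_force: 62.8
t 17.58 p [ 0.5302 -0.1615  0.0248] yawy 3.14 tilt 0.07 jig -8.2 5.6 F [-5.7  1.9  8.4] grip 0.0383 62.8
[0.42323007 0.85383589 0.01047536]
```

```bash
python3 -m jog '[{"linear":[-0.05,0,0],"roll":0},{"linear":[-0.04,0,0],"roll":0},{"linear":[0,0,0],"roll":0},{"linear":[0,0,0],"roll":0}]'
python3 -m jog '[{"linear":[-0.05,0,0],"roll":0},{"linear":[0,0,0],"roll":0},{"linear":[0,0,0],"roll":0}]'
python3 -m jog '[{"linear":[-0.05,0,0],"roll":0},{"linear":[0,0,0],"roll":0},{"linear":[0,0,0],"roll":0}]'
python3 -c "
from go import *
st();print(env.observe()['wrist_torque'])"
```

```text
time_s: 17.92
position: [0.5304, -0.1649, 0.0248]
tool_rot: [[-0.055, 0.998, -0.001], [0.998, 0.055, 0.001], [0.001, -0.001, -1.0]]
ft_force: [-5.5, 2.7, 9.5]
grip_width: 0.038
gripper_force: 62.8
time_s: 18.17
position: [0.5304, -0.1664, 0.0248]
tool_rot: [[-0.055, 0.998, -0.001], [0.998, 0.055, 0.002], [0.002, -0.001, -1.0]]
ft_force: [-5.1, 6.2, 9.3]
grip_width: 0.0382
gripper_force: 62.9
time_s: 18.42
position: [0.5305, -0.1682, 0.0248]
tool_rot: [[-0.055, 0.999, -0.001], [0.998, 0.055, 0.002], [0.002, -0.001, -1.0]]
ft_force: [-4.5, 6.6, 9.8]
grip_width: 0.0385
gripper_force: 63.0
t 18.42 p [ 0.5305 -0.1682  0.0248] yawy 3.14 tilt 0.14 jig -1.5 5.6 F [-4.5  6.6  9.8] grip 0.0385 63.0
[1.144881   0.77859506 0.06046386]
```

```bash
python3 -m jog '[{"linear":[-0.05,0.005,0],"roll":0},{"linear":[0,0,0],"roll":0},{"linear":[0,0,0],"roll":0}]'
python3 -m jog '[{"linear":[-0.05,0,0],"roll":0},{"linear":[0,0,0],"roll":0},{"linear":[0,0,0],"roll":0}]'
python3 -m jog '[{"linear":[-0.03,0,0],"roll":0},{"linear":[0,0,0],"roll":0},{"linear":[0,0,0],"roll":0}]'
python3 -c "
from go import *
st();print(env.observe()['wrist_torque'])"
```

```text
time_s: 18.67
position: [0.5306, -0.1697, 0.0247]
tool_rot: [[-0.055, 0.998, -0.002], [0.998, 0.055, 0.003], [0.003, -0.002, -1.0]]
ft_force: [-6.0, 8.3, 10.7]
grip_width: 0.0385
gripper_force: 63.1
time_s: 18.92
position: [0.5307, -0.1709, 0.0247]
tool_rot: [[-0.055, 0.998, -0.002], [0.998, 0.055, 0.004], [0.004, -0.002, -1.0]]
ft_force: [-5.9, 13.0, 12.4]
grip_width: 0.0387
gripper_force: 63.2
time_s: 19.17
position: [0.5307, -0.1709, 0.0247]
tool_rot: [[-0.055, 0.998, -0.002], [0.998, 0.055, 0.006], [0.006, -0.002, -1.0]]
ft_force: [-3.4, 18.7, 14.2]
grip_width: 0.0385
gripper_force: 63.4
t 19.17 p [ 0.5307 -0.1709  0.0247] yawy 3.14 tilt 0.38 jig 1.2 5.6 F [-3.4 18.7 14.2] grip 0.0385 63.4
[3.06273363 0.56783458 0.02603895]
```

The blank hit the end stop: y force rose from 8 to 19 N with no further motion, about 6 mm after the first mandrel contact. I'll ease the downward press and firm up both sideways pushes.

```bash
python3 -m jog '[{"linear":[0,0.04,-0.01],"roll":0},{"linear":[0,0.03,0],"roll":0},{"linear":[-0.01,0,0],"roll":0},{"linear":[0,0,0],"roll":0},{"linear":[0,0,0],"roll":0},{"linear":[0,0,0],"roll":0}]'
python3 -c "
from go import *
st();print(env.observe()['wrist_torque'])"
```

```text
time_s: 19.67
position: [0.5308, -0.1709, 0.0248]
tool_rot: [[-0.055, 0.998, -0.009], [0.998, 0.055, 0.007], [0.008, -0.009, -1.0]]
ft_force: [-16.2, 16.8, 18.9]
grip_width: 0.0381
gripper_force: 63.9
t 19.67 p [ 0.5308 -0.1709  0.0248] yawy 3.16 tilt 0.66 jig 1.2 5.7 F [-16.2  16.8  18.9] grip 0.0381 63.9
[ 2.67314867  2.49760276 -0.02610868]
```

```bash
python3 -m jog '[{"linear":[-0.03,0,-0.01],"roll":0},{"linear":[-0.01,0.01,0],"roll":0},{"linear":[0,0,0],"roll":0},{"linear":[0,0,0],"roll":0},{"linear":[0,0,0],"roll":0},{"linear":[0,0,0],"roll":0},{"linear":[0,0,0],"roll":0},{"linear":[0,0,0],"roll":0}]'
python3 - <<'E'
from go import *
st()
t=optics.get_image('top')[:,:,::-1].copy();s=optics.get_image('scene')[:,:,::-1].copy()
cv2.imwrite('pics/v6.png',np.hstack([crop(s,345,180,60,60,7),crop(t,440,240,54,60,7)])); st()
E
```

```text
time_s: 20.33
position: [0.5308, -0.1709, 0.0248]
tool_rot: [[-0.055, 0.998, -0.01], [0.998, 0.055, 0.01], [0.011, -0.01, -1.0]]
ft_force: [-16.8, 23.2, 17.8]
grip_width: 0.0382
gripper_force: 63.8
t 20.33 p [ 0.5308 -0.1709  0.0248] yawy 3.17 tilt 0.83 jig 1.3 5.7 F [-16.8  23.2  17.8] grip 0.0382 63.8
t 20.43 p [ 0.5308 -0.1709  0.0248] yawy 3.17 tilt 0.84 jig 1.2 5.8 F [-16.1  24.3  18.8] grip 0.0383 63.8
```

View pics/v6.png

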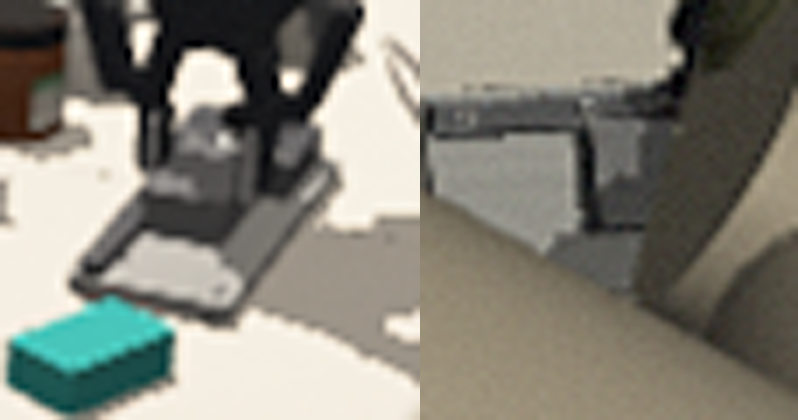

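The blank lies flat in the corner. Its free end is at about px 465 in the top view, or jig x ≈ -35 mm once corrected for height, and its side is on the fence. The mandrel is hidden, but the contact distances and forces fit a mandrel pushed fully in. I'll hand in.

```bash
python3 -c "
from rig import env
print(env.close_job()); s=env.observe(); print(s['time_s'],s['ft_force'],s['gripper_force'])"
```

```text
the job is handed in; nothing more can be done
None
the job is handed in; nothing more can be done
```

I handed the job in at about 20 s with the mandrel arm level and the larger blank on the bed, still gripped and pressed into the end stop and fence (about 24 N and 16 N at the wrist); no verdict was returned, and the mandrel being fully in is judged from contact travel and force, as the camera could not see it.

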